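Hang the second slatwall bracket and lay the batten across the pair

ROBOT

A 6-joint arm with a two-finger parallel gripper is mounted at the origin on the work surface. World frame = base frame: x ahead of the robot, y to its left, z up, the work surface at z = 0. Lengths are in m, angles in rad, forces in N, time in s.
With the tool pointing down it reaches from about 0.375 to 0.9 m from the base axis. Payload 3.1 kg.
Tool frame: the origin (TCP) lies midway between the tips of the shut fingers; the grasp point (between the pads) lies robot.grip_depth behind it (robot.grip_depth is the distance from the TCP to the grasp point, in m); z points along the fingers, y is the line along which they close (so a half turn about z gives the same grasp; the last joint's range is limited). The gripper opens to 87 mm and grips with 3 to 60 N. Pads are 19 mm wide; open, the fingers measure 117 mm over their backs; the gripper's body (75 mm by 190 mm) begins 51 mm behind the grasp point.
Start: joints at [1.073, 0.527, 1.433, -0, 1.181, -0.178], TCP at [0.196, 0.593, 0.223] pointing down, gripper open.
Joint ranges: [-3.08, 3.08], [-0.75, 2.2], [0.22, 2.44], [-1.43, 4.57], [0, 2.65], [-2.85, 2.85]. Speed limits (rad/s): [2.79, 2.79, 3.14, 3.14, 3.14, 3.14].

INTERFACE

Orientations are given as a unit quaternion [x, y, z, w].
In Python, from rig import robot gives the robot as it stands.
- The arm moves only by the shell command python3 nudge.py 'ROWS' [OPENING] [FORCE]. ROWS is a JSON list of rows, 1 to 20 of them, each of 4 numbers: dx, dy, dz in m, then a turn about the tool's z in rad; each row shifts and turns the commanded pose from where the row before left it, along the tool's axes as they then stand; what a row does not reach is not made up. A row lasts 1/12 s, in which the tool goes at most 0.0417 m and 0.125 rad, less where a joint would pass 70% of its speed; a pose out of reach is approached as far as the arm can. OPENING is the finger opening in m, set as the command begins (- or left out keeps the last). The fingers move at their own pace and stop on an object; FORCE is the grip in N (left out, the last holds). Time passes only in rows, so rows that do not move let the fingers close. It prints the time, the measured TCP pose, the force, the opening and the grip force at its end.
- robot.get_obs(): the state, without advancing time (a new reading comes with each control period).
- robot.camera(name): name is "scene" or "top"; returns a dict with "img" (480x640x3 uint8, red, green, blue), "fx", "fy", "cx", "cy" (pixels), "xyz" and "attitude" of the camera in the world. Camera axes: x right, y down, z forward; pixel columns grow to the right and rows downward; lengths in m; the calibration is good to about 2 mm. A picture is of the moment at which its call begins. There is no depth.
- robot.hand_in(): hands the job in; it is judged then, once.
The state is a dict: "time": time; "q": joint angles; "joint_velocities": joint speeds; "joint_torque": joint torques, N m; "position": TCP position; "tool_rot": TCP orientation; "ft_force": force on the tool from outside, world axes, zero at the start; "moment": the same for the moment, N m; "grip_width": finger opening in m; "grip_force": force on a finger pad.
Only numpy, scipy, OpenCV 4.12 (cv2) and the standard library are available. Lean on these libraries where they do the work, as an engineer would, in place of code of your own. Each camera call takes 0.05 s, during which the arm holds its last target. There are 200 camera calls.

TASK

Hang the loose green bracket in the upper groove of the slat panel, on the right-hand half about 10 cm from the middle, opposite the bracket that already hangs on the left: tip its tongue into the groove and swing it down until it sits fully home, level and flat against the slats. Let go of it, then lay the loose wooden batten flat across both brackets, along the panel. Work gently, by feel, never pushing on the panel or the brackets with more than about 20 N (the slats are thin, and the bracket levers on them), and leave the other things on the bench where they are.

Things in the scene. Friction and masses are not known exactly. Their poses are not given: they have to be found in the camera images.
- panel: Slat panel facing the robot on two steel uprights (28 mm wide at y +-250 mm, 205 high, feet 30 mm in front of the face). Origin: on the bench, in the plane of the front face, midway; x into the panel, y left along the grooves, z up. The pose is that of the uprights: the pale slats between them (470 wide, level) were clamped by hand 0 to 20 mm above or below nominal, which no pose shows.
- panel_top (a point): Panel point, pose as the uprights: where the middle of the slats' top edge (front face) would be at nominal height, 175 mm above the bench; the real edge is up to 20 mm higher or lower: find it by touch or sight. The slats are 24 mm thick there and yield to no permitted force. A lower groove (floor at 45 mm nominal) is not to be used.
- groove (a point): Panel point, pose as the uprights: middle of the upper groove's floor at the face, at nominal height 120 mm; really always 55 mm below the slats' real top edge. Mouth 14 mm high in the face (120 to 134 nominal); behind a front lip 5 mm thick the groove opens upward to 144 mm; it is 18 mm deep from the face.
- bracket: Loose green steel bracket, 0.25 kg, L-shaped from the side, standing on the bench on its arm and back plate. Origin: under the place to grasp the arm; x towards its back plate (wall side), z up. Arm 12 mm wide, z 0 to 24, from x -50 (end turned up to z 42) to 110 mm. Back plate 50 wide, x 110 to 115, z 0 to 48. Hung, it points at the robot, its end 0.03 rad low (play).
- bracket_root (a point): Point on the loose bracket at x 115, y 0, z 45 mm of its frame (same axes): where the tongue's underside leaves the plate's back. The tongue is 3 mm bright sheet, 50 wide, z 45 to 48, reaching back to x 125. Hung, this point lies on the groove floor at the face, up to 2 mm out; the plate's foot bears on the face. Pushing down on the arm's middle bears on the slats about 3 times as hard (lever).
- bracket_lip (a point): Point on the loose bracket at x 123.5, y 0, z 54 mm: middle of the lip (x 122 to 125) in which the tongue turns up to z 63. The lip, 18 mm high, does not pass the 14 mm mouth upright: it goes in with the arm's free end raised about 45 degrees (0.8 rad), the root 4 to 6 mm above the groove floor, and is swung down inside. Hung: 5.5 to 12 mm behind the face.
- mate (a joint): The identical bracket already hanging in the upper groove on the left, 0.03 rad low at its end, at the height the loose one will have; arm top about 96 mm above the bench with the slats at nominal. Value: its place along the groove (m); its arm is at panel y = +90 mm plus this value. Stiff to slide: leave it there.
- batten: Loose pale wooden batten, 340 x 28 x 18 mm, 0.12 kg, lying flat on the bench. Origin: centre of its underside; x along its length, z up.
- mallet: Bystander: wooden mallet lying on the bench, head 110 x 60 x 58 mm, handle 180 mm; origin under the head.
- glue: Bystander: yellow glue bottle, 56 mm across, 150 mm high; origin under its centre.
- jar: Bystander: amber jar, 70 mm across, 90 mm high; origin under its centre.
- tape: Bystander: roll of brown paper tape lying flat, 80 mm across, 24 mm high, in front of the panel; origin under its centre.
- offcut: Bystander: dark wood offcut 70 x 45 x 22 mm; origin under its centre.
- mug: Bystander: blue mug 76 mm across, 85 mm high; origin under its centre.

How it is judged:
On the way:
1. The loose bracket hangs in the upper groove, right half, seated, level and released by the gripper, before the batten is laid on it (x of bracket_lip in the frame of panel between 0.0055 and 0.012 m and z of bracket_lip in the frame of panel between 0.1 and 0.158 m and y of bracket_lip in the frame of panel between -0.15 and -0.05 m and angle between bracket's own z axis and vertical below 0.07 rad and linear speed of bracket below 0.02 m/s and contact force between the fingers and bracket below 0.1 N and contact force between batten and bracket below 0.05 N), for 0.3 s.
At the end, for the whole second after the job is handed in: Bracket released, at rest in the upper groove: lip 5.5-12 mm behind the face, 50-150 mm right of the middle, upright within 0.07 rad. Batten released, at rest, carried by both brackets, flat within 0.12 rad, along the panel within 0.15 rad, 10-150 mm in front of it (x of bracket_lip in the frame of panel between 0.0055 and 0.012 m and z of bracket_lip in the frame of panel between 0.1 and 0.158 m and y of bracket_lip in the frame of panel between -0.15 and -0.05 m and angle between bracket's own z axis and vertical below 0.07 rad and linear speed of each of bracket, batten below 0.02 m/s and contact force between the fingers and bracket below 0.1 N and contact force between batten and bracket above 0.1 N and contact force between batten and panel above 0.1 N and (angle between batten's own z axis and vertical below 0.12 rad or angle between batten's own z axis and vertical above 3.02 rad) and angle between the x axis of batten and the y axis of panel, either way round below 0.15 rad and x of batten in the frame of panel between -0.15 and -0.01 m); the robot touches nothing.
It fails at once if while it is being hung (no batten on it yet), the loose bracket bears on the slat panel with more than 60 N in all (a push of about 20 N at the hand) (contact force between bracket and panel above 60 N and contact force between batten and bracket below 0.05 N).
It fails at once if the batten or the robot presses on the panel, or on the bracket already hanging in it, with more than 25 N (contact force between any of batten, the fingers, the arm and panel above 25 N).
It fails at once if the batten is dropped or forced onto the loose bracket: more than 25 N between them (contact force between batten and bracket above 25 N).
It fails at once if one of the bystanders (mallet, glue, jar, tape, offcut, mug) is pushed more than 30 mm from its place (distance of any of mallet, glue, jar, tape, offcut, mug from where it was at the start of the episode above 0.03 m).
It also fails if it takes over 72 s, if anything falls off the work surface, if the arm or the gripper's body presses on something with over 40 N, if the wrist force passes 120 N, or if a joint passes its speed limit or range.

## Working session

There is one attempt and no reset: what is moved stays moved. The work goes in short steps, Python scripts to look and compute and a shell command to move; the robot and the scene stay as the last step left them, time stands still between calls to the robot, and variables do not carry over. Pictures are saved under pics/ and viewed, at most 10 in all, crops included, and the job is handed in when it is done.

```bash
ls; mkdir -p pics
python3 - <<'E'
from rig import robot
import cv2,json
print(robot.get_obs(), robot.grip_depth)
for n in("scene","top"):
    c=robot.camera(n); cv2.imwrite(f"pics/{n}0.png",c["img"][:,:,::-1]); print(n,{k:v for k,v in c.items() if k!="img"})
E
```

```text
nudge.py
pics
rig.py
{'time': 0.0, 'q': array([ 1.07351760e+00,  5.28460397e-01,  1.43391177e+00, -2.65070949e-05,
        1.18137852e+00, -1.78525135e-01]), 'joint_velocities': array([-0.00131691,  0.0011268 ,  0.00050758, -0.00014157,  0.00105359,
       -0.00071341]), 'joint_torque': array([-3.33679282e-04, -4.40032518e+01, -1.76594782e+01,  6.30712160e-02,
        5.82815974e-02, -1.91492177e-04]), 'position': array([0.1955025 , 0.59286247, 0.22157216]), 'tool_rot': array([ 1.58697861e-01,  9.87326605e-01, -1.02206458e-03, -3.46140638e-04]), 'ft_force': array([-0.71048863,  0.4686397 , -0.02324308]), 'moment': array([ 0.0036533 ,  0.03936875, -0.02241327]), 'grip_force': 0.0, 'grip_width': 0.08722407147654} 0.0187
scene {'fx': 602.3866353247862, 'fy': 602.3866353247862, 'cx': 324.78423052682376, 'cy': 238.62405095374902, 'xyz': array([ 1.37870424, -0.97807769,  1.62253801]), 'attitude': array([ 0.87614112,  0.32921727, -0.11607255, -0.33244532])}
top {'fx': 526.2109199101709, 'fy': 526.2109199101709, 'cx': 312.2436708079558, 'cy': 241.52180264305397, 'xyz': array([0.31771946, 0.02307721, 1.45679937]), 'attitude': array([-0.6982404 ,  0.7110369 , -0.05778351,  0.05956456])}
```

View pics/scene0.png

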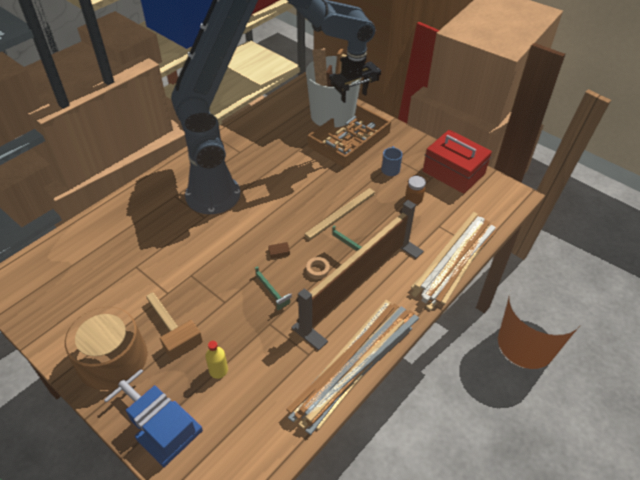

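View pics/top0.png

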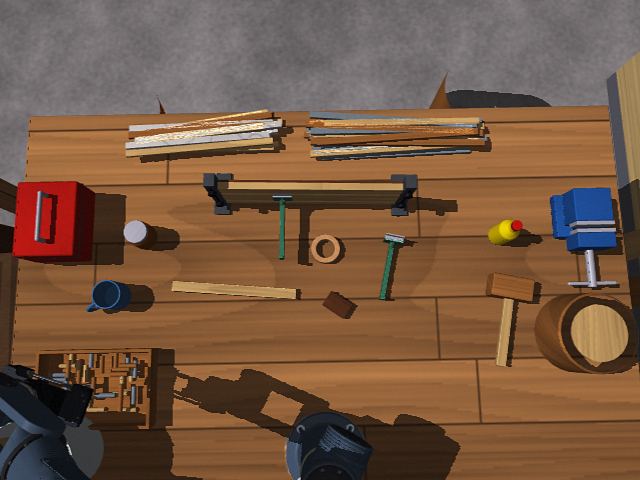

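The scene view shows the panel from behind (slats from about (310,295) to (405,225)), with the loose bracket at (255,270)-(285,300), the mate at (345,238) and the batten at (340,213). The top view shows the panel at row ~190 (cols 205-415), the loose bracket at (385,298)-(396,238), the mate at col 282, the batten at (172,287)-(298,294), the tape at (326,249) and the offcut at (339,304).

```bash
cat > h.py <<'E'
import numpy as np,cv2
from scipy.spatial.transform import Rotation as R
from rig import robot
def ray(c,u,v):
    d=R.from_quat(c["attitude"]).apply([(u-c["cx"])/c["fx"],(v-c["cy"])/c["fy"],1]); return np.array(c["xyz"]),d
def onz(c,u,v,z):
    o,d=ray(c,u,v); return o+d*(z-o[2])/d[2]
def tri(c1,p1,c2,p2):
    o1,d1=ray(c1,*p1);o2,d2=ray(c2,*p2)
    s=np.linalg.lstsq(np.c_[d1,-d2],o2-o1,rcond=None)[0]
    a=o1+d1*s[0];b=o2+d2*s[1];return (a+b)/2,np.linalg.norm(a-b)
def proj(c,P):
    p=R.from_quat(c["attitude"]).inv().apply(np.array(P)-c["xyz"]);return c["fx"]*p[0]/p[2]+c["cx"],c["fy"]*p[1]/p[2]+c["cy"]
def mask(c,lo,hi,box):
    m=cv2.inRange(cv2.cvtColor(c["img"],cv2.COLOR_RGB2HSV),np.array(lo),np.array(hi))
    k=np.zeros_like(m);x0,y0,x1,y1=box;k[y0:y1,x0:x1]=m[y0:y1,x0:x1];return k
E
python3 - <<'E'
from h import *
t=robot.camera("top");s=robot.camera("scene")
np.save("pics/t.npy",t["img"]);
cv2.imwrite("pics/tc.png",cv2.resize(t["img"][165:310,195:425,::-1],None,fx=3.4,fy=3.4,interpolation=cv2.INTER_CUBIC))
cv2.imwrite("pics/sc.png",cv2.resize(s["img"][185:360,240:430,::-1],None,fx=3.4,fy=3.4,interpolation=cv2.INTER_CUBIC))
for nm,c,boxes in(("top",t,[(260,195,300,270),(370,225,420,305)]),("scene",s,[(325,220,365,252),(245,260,292,310)])):
  for b in boxes:
    m=mask(c,(60,80,30),(95,255,255),b); ys,xs=np.nonzero(m); print(nm,len(xs),cv2.minAreaRect(np.c_[xs,ys].astype(np.float32)),xs.min(),xs.max(),ys.min(),ys.max())
    print([ (y,xs[ys==y].min(),xs[ys==y].max()) for y in sorted(set(ys))[::6]])
m=mask(t,(10,60,120),(30,200,255),(165,275,305,305)); cs=max(cv2.findContours(m,0,2)[0],key=cv2.contourArea); r=cv2.minAreaRect(cs);print("batten",r)
B=cv2.boxPoints(r); P=np.array([onz(t,*p,0.018) for p in B]);print(P, [np.linalg.norm(P[i]-P[i-1]) for i in range(4)],P.mean(0))
for p in [(326,249,.024),(339,304,.022)]: print(onz(t,*p))
E
```

```text
top 279 ((282.5, 227.5), (59.0, 17.0), 90.0) 274 291 198 257
[(np.int64(198), np.int64(275), np.int64(291)), (np.int64(204), np.int64(280), np.int64(284)), (np.int64(210), np.int64(280), np.int64(283)), (np.int64(216), np.int64(280), np.int64(283)), (np.int64(222), np.int64(280), np.int64(283)), (np.int64(228), np.int64(280), np.int64(283)), (np.int64(234), np.int64(280), np.int64(283)), (np.int64(240), np.int64(280), np.int64(283)), (np.int64(246), np.int64(280), np.int64(283)), (np.int64(252), np.int64(280), np.int64(283))]
top 344 ((384.33880615234375, 267.86419677734375), (18.493270874023438, 61.58259201049805), 16.60698127746582) 379 402 238 299
[(np.int64(238), np.int64(385), np.int64(387)), (np.int64(244), np.int64(389), np.int64(400)), (np.int64(250), np.int64(388), np.int64(392)), (np.int64(256), np.int64(387), np.int64(391)), (np.int64(262), np.int64(386), np.int64(390)), (np.int64(268), np.int64(385), np.int64(389)), (np.int64(274), np.int64(384), np.int64(388)), (np.int64(280), np.int64(383), np.int64(387)), (np.int64(286), np.int64(382), np.int64(386)), (np.int64(292), n
[... 394 characters left out ...]
4), (31.881183624267578, 1.1523323059082031), 50.19443130493164) 258 279 273 297
[(np.int64(273), np.int64(258), np.int64(259)), (np.int64(279), np.int64(263), np.int64(264)), (np.int64(286), np.int64(269), np.int64(270)), (np.int64(292), np.int64(274), np.int64(275))]
batten ((234.5, 287.5), (25.0, 139.0), 90.0)
[[0.47328955 0.43051683 0.018     ]
 [0.46632706 0.04881995 0.018     ]
 [0.39806539 0.04986001 0.018     ]
 [0.40490129 0.42856984 0.018     ]] [np.float64(0.06841596406379143), np.float64(0.3817603826169366), np.float64(0.0682695861030911), np.float64(0.3787715234842235)] [0.43564582 0.23944166 0.018     ]
[ 0.53643228 -0.01296486  0.024     ]
[ 0.38533997 -0.04489938  0.022     ]
```

View pics/tc.png

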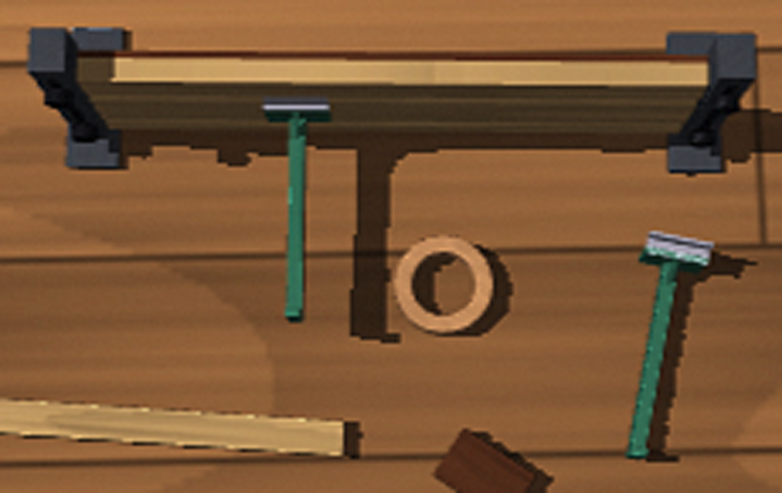

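View pics/sc.png

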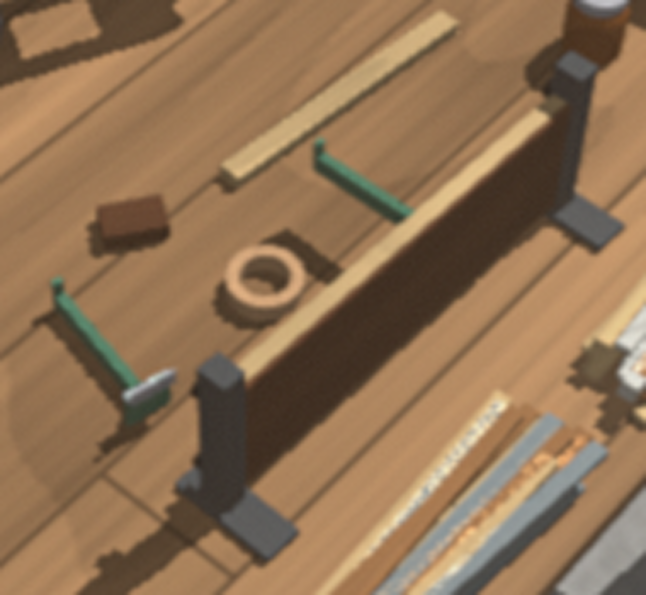

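The top crop shows the slats' front top edge at crop row ~84 (full row ~189.5), and the loose bracket's lip at crop (682,240) and arm end at (638,455). The scene crop shows the same pale top strip from (240,352) to (537,112). I'll intersect the two views to get the real height.

```bash
cat >> h.py <<'E'
def edges(c,box,vert=True):
    """subpixel front/back edges of the pale top strip, per column"""
    g=c["img"].astype(float).sum(2)/3
    x0,y0,x1,y1=box;a=[];b=[]
    return g
E
python3 - <<'E'
from h import *
t=robot.camera("top");s=robot.camera("scene")
def fit(c,cols,f):
    A=[];B=[]
    g=cv2.GaussianBlur(c["img"][:,:,0].astype(np.float32),(1,1),0)
    for u in cols:
        v0=f(u); r=np.arange(int(v0-12),int(v0+13)); p=g[r,u]; on=p>165
        # run containing/nearest v0
        idx=np.nonzero(on)[0]
        if len(idx)==0: continue
        k=idx[np.argmin(abs(r[idx]-v0))]; lo=k
        while lo>0 and on[lo-1]: lo-=1
        hi=k
        while hi<len(on)-1 and on[hi+1]: hi+=1
        if lo==0 or hi==len(on)-1: continue
        th=150
        A.append((u,r[lo]-(p[lo]-th)/(p[lo]-p[lo-1]))); B.append((u,r[hi]+(p[hi]-th)/(p[hi]-p[hi+1])))
    out=[]
    for L in(A,B):
        L=np.array(L);
        for _ in range(3):
            k=np.polyfit(L[:,0],L[:,1],1);e=L[:,1]-np.polyval(k,L[:,0]);L=L[abs(e)<max(2*e.std(),.3)]
        out.append(k);print(len(L),k,e.std())
    return out
tb,tf=fit(t,range(235,400,3),lambda u:186+ (u-230)*.005)
sf,sb=fit(s,range(318,392,2),lambda u:185+365/3.4-(u-312.5)*(240/297))
def plane(c,k):
    o,d1=ray(c,250,np.polyval(k,250));_,d2=ray(c,380,np.polyval(k,380));n=np.cross(d1,d2);return n/np.linalg.norm(n),o
for nm,a,b in(("front",tf,sf),("back",tb,sb)):
    n1,o1=plane(t,a);n2,o2=plane(s,b)
    for y in(.15,0,-.15):
        A=np.array([n1,n2,[0,1,0]]);print(nm,np.linalg.solve(A,[n1@o1,n2@o2,y]))
F=lambda x,y:(195+(x+.5)/3.4-.5,165+(y+.5)/3.4-.5)
L=onz(t,*F(682,239),.063);E=onz(t,*F(638,457),.042);print("lip",L,"end",E,np.linalg.norm(L[:2]-E[:2]),np.arctan2(*(L-E)[[1,0]]))
for v,u in((250,390),(292,383)):print(onz(t,u,v,.024))
print("mate arm",onz(t,281.5,230,.095),"mate end",onz(t,*F(294,318),.112))
for p in((30,30),(72,28),(33,75),(77,72),(713,33),(756,33),(712,82),(754,82)):print("upr",onz(t,*F(*p),.205))
# uprights' feet front corners
for p in((67,167),(120,167),(669,172),(723,172)):print("foot",onz(t,*F(*p),.0))
# scene view of upright tops
for p in((200,362),(245,372),(222,388),(558,62),(596,68)):print("sc upr",onz(s,240+(p[0]+.5)/3.4-.5,185+(p[1]+.5)/3.4-.5,.205))
# batten corners
m=mask(t,(10,60,120),(30,200,255),(165,275,305,305));m=cv2.inRange(t["img"],(165,130,80),(255,255,200))&cv2.inRange(m*0+1,1,1)
k=np.zeros_like(m);k[276:304,165:305]=m[276:304,165:305];cs=max(cv2.findContours(k,0,2)[0],key=cv2.contourArea);r=cv2.minAreaRect(cs);print("batten",r)
P=np.array([onz(t,*p,.018) for p in cv2.boxPoints(r)]);print(P,P.mean(0))
E
```

```text
50 [7.30866787e-03 1.80038688e+02] 0.15549256055548974
51 [7.53972700e-03 1.86572546e+02] 0.08244964209404901
34 [ -0.85285473 553.25373268] 1.2350108543542395
37 [ -0.86564453 567.0882238 ] 0.12625372767971782
front [0.67117061 0.15       0.1708781 ]
front [0.66695524 0.         0.17165139]
front [ 0.66273987 -0.15        0.17242468]
back [0.69107524 0.15       0.16136822]
back [0.68689853 0.         0.1620584 ]
back [ 0.68272183 -0.15        0.16274858]
lip [ 0.56528658 -0.19899997  0.063     ] end [ 0.39545055 -0.16009745  0.042     ] 0.174234564399243 -0.22517475976985354
[ 0.5304023  -0.18897134  0.024     ]
[ 0.41548176 -0.16510369  0.024     ]
mate arm [0.57837476 0.10489813 0.095     ] mate end [0.50120603 0.10546614 0.112     ]
upr [0.70286899 0.28969735 0.205     ]
upr [0.7037933  0.25921484 0.205     ]
upr [0.66910616 0.28697579 0.205     ]
upr [0.6707423  0.25518686 0.205     ]
upr [ 0.69118518 -0.20546831  0.205     ]
upr [ 0.6905927  -0.23658786  0.205     ]
upr [ 0.65461654 -0.20303672  0.205     ]
upr [ 0.65404409 -0.23329109  0.205     ]
foot [0.6469284  0.30055588 0.        ]
foot [0.6461009 0.2563524 0.       ]
foot [ 0.63328761 -0.20071531  0.        ]
foot [ 0.63244775 -0.24560731  0.        ]
sc upr [ 0.65817986 -0.2282018   0.205     ]
sc upr [ 0.69395654 -0.21058475  0.205     ]
sc upr [ 0.69046005 -0.23590751  0.205     ]
sc upr [0.67525087 0.26865059 0.205     ]
sc upr [0.70770091 0.28664184 0.205     ]
batten ((233.5404052734375, 289.3735656738281), (123.38863372802734, 9.689531326293945), 3.6913859844207764)
[[0.43115213 0.41110129 0.018     ]
 [0.45760423 0.41008806 0.018     ]
 [0.42972819 0.07282532 0.018     ]
 [0.40345084 0.07485427 0.018     ]] [0.43048385 0.24221724 0.018     ]
```

Sight gives the face at x≈0.667 with panel yaw ≈-0.03, and the slats somewhat low (0.162-0.172, too uncertain). I'll touch the top edge to settle the height, and first write a helper that gives displacements in tool axes.

```bash
cat > go.py <<'E'
import sys
from h import *
x,y,z,psi=map(float,sys.argv[1:5]);o=robot.get_obs();M=R.from_quat(o["tool_rot"]).as_matrix()
p0=np.arctan2(-M[0,1],M[1,1]);d=np.array([x,y,z])-o["position"]
print("t",round(o["time"],2),"pos",o["position"].round(4),"yaw",p0.round(4),"turn",round(p0-psi,4),"tool delta after turn",[round(-(np.cos(psi)*d[0]+np.sin(psi)*d[1]),4),round(-np.sin(psi)*d[0]+np.cos(psi)*d[1],4),round(-d[2],4)],"F",o["ft_force"].round(2))
E
python3 go.py .676 -.073 .20 -.03
python3 nudge.py '[[0,0,0,-0.0963],[0,0,0,-0.0963],[0,0,0,-0.0963]]' 0; python3 go.py .676 -.073 .20 -.03
```

```text
t 0.3 pos [0.1957 0.5933 0.2222] yaw -0.3188 turn -0.2888 tool delta after turn [np.float64(-0.5), np.float64(-0.6516), np.float64(0.0222)] F [-0.08  0.52 -0.65]
time: 0.55
position: [0.1958, 0.5934, 0.2224]
tool_rot: [0.013, 1.0, -0.0, -0.0]
ft_force: [-0.1, 0.1, -0.6]
grip_width: 0.0745
grip_force: 0.0
t 0.55 pos [0.1958 0.5934 0.2224] yaw -0.0251 turn 0.0049 tool delta after turn [np.float64(-0.5), np.float64(-0.6517), np.float64(0.0224)] F [-0.05  0.1  -0.62]
```

```bash
python3 nudge.py '[[-0.025,-0.0325,0,0],[-0.025,-0.0325,0,0],[-0.025,-0.0325,0,0],[-0.025,-0.0325,0,0],[-0.025,-0.0325,0,0],[-0.025,-0.0325,0,0],[-0.025,-0.0325,0,0],[-0.025,-0.0325,0,0],[-0.025,-0.0325,0,0],[-0.025,-0.0325,0,0],[-0.025,-0.0325,0,0],[-0.025,-0.0325,0,0],[-0.025,-0.0325,0,0],[-0.025,-0.0325,0,0],[-0.025,-0.0325,0,0],[-0.025,-0.0325,0,0],[-0.025,-0.0325,0,0],[-0.025,-0.0325,0,0],[-0.025,-0.0325,0,0],[-0.025,-0.0325,0,0]]' 0; python3 go.py .676 -.073 .18 -.03
```

```text
time: 2.22
position: [0.677, -0.073, 0.2225]
tool_rot: [0.015, 1.0, 0.0, -0.0]
ft_force: [1.1, -0.1, -0.0]
grip_width: 0.0001
grip_force: 0.0
t 2.22 pos [ 0.677  -0.073   0.2225] yaw -0.0303 turn -0.0003 tool delta after turn [np.float64(0.001), np.float64(-0.0), np.float64(0.0425)] F [ 1.09 -0.1  -0.04]
```

```bash
python3 nudge.py '[[0,0,0.012,0],[0,0,0.012,0],[0,0,0.012,0],[0,0,0.004,0],[0,0,0,0]]' | egrep 'posi|force: \['; python3 nudge.py '[[0,0,0.002,0],[0,0,0.002,0]]'| egrep 'posi|force: \['
```

```text
position: [0.6739, -0.0691, 0.1802]
ft_force: [-0.4, -0.4, 0.8]
position: [0.6764, -0.0702, 0.1793]
ft_force: [0.5, 0.5, 0.4]
```

```bash
python3 nudge.py '[[0,0,0.002,0],[0,0,0.001,0]]'| egrep 'posi|force: \['
```

```text
position: [0.6763, -0.0707, 0.176]
ft_force: [-0.2, 0.3, 0.2]
```

```bash
python3 nudge.py '[[0,0,0.002,0],[0,0,0.001,0]]'| egrep 'posi|force: \['
```

```text
position: [0.6762, -0.0711, 0.1726]
ft_force: [-0.3, 0.5, -0.7]
```

```bash
python3 nudge.py '[[0,0,0.002,0],[0,0,0,0]]'| egrep 'posi|force: \['
```

```text
position: [0.676, -0.0712, 0.1701]
ft_force: [-0.2, -0.5, 0.2]
```

```bash
python3 nudge.py '[[0,0,0.002,0],[0,0,0,0]]'| egrep 'posi|force: \['
```

```text
position: [0.676, -0.0712, 0.1682]
ft_force: [-1.0, 0.1, -0.5]
```

```bash
python3 nudge.py '[[0,0,0.002,0],[0,0,0,0]]'| egrep 'posi|force: \['
```

```text
position: [0.6764, -0.0713, 0.1676]
ft_force: [-0.9, 0.9, 4.3]
```

```bash
python3 nudge.py '[[0,0,-0.02,0],[0.04,0,0,0],[0,0,0.02,0],[0,0,0.02,0],[0,0,0,0]]'| egrep 'posi|force: \['; python3 nudge.py '[[-0.003,0,0,0],[-0.003,0,0,0],[0,0,0,0]]'| egrep 'posi|force: \['
```

```text
position: [0.6331, -0.0692, 0.1434]
ft_force: [-0.9, 1.1, -0.9]
position: [0.6445, -0.0707, 0.1479]
ft_force: [-0.2, 0.5, 0.3]
```

```bash
python3 nudge.py '[[-0.002,0,0,0],[-0.002,0,0,0],[0,0,0,0]]'| egrep 'posi|force: \['
```

```text
position: [0.6472, -0.0704, 0.1472]
ft_force: [-0.3, 0.2, 0.6]
```

```bash
python3 nudge.py '[[-0.002,0,0,0],[0,0,0,0]]'| egrep 'posi|force: \['
```

```text
position: [0.6487, -0.0704, 0.1467]
ft_force: [-0.2, -1.1, 0.1]
```

```bash
python3 nudge.py '[[-0.002,0,0,0],[0,0,0,0]]'| egrep 'posi|force: \['
```

```text
position: [0.6506, -0.0704, 0.1466]
ft_force: [-0.3, -0.6, 0.1]
```

```bash
python3 nudge.py '[[-0.002,0,0,0],[0,0,0,0]]'| egrep 'posi|force: \['
```

```text
position: [0.6526, -0.0705, 0.1466]
ft_force: [0.5, 0.7, 0.2]
```

```bash
python3 nudge.py '[[-0.002,0,0,0],[0,0,0,0]]'| egrep 'posi|force: \['
```

```text
position: [0.6546, -0.0706, 0.1466]
ft_force: [-0.1, -0.5, 1.3]
```

```bash
python3 nudge.py '[[-0.002,0,0,0],[0,0,0,0]]'| egrep 'posi|force: \['
```

```text
position: [0.6566, -0.0706, 0.1466]
ft_force: [-0.4, -0.4, -0.0]
```

```bash
python3 nudge.py '[[-0.002,0,0,0],[0,0,0,0]]'| egrep 'posi|force: \['
```

```text
position: [0.6567, -0.0706, 0.1465]
ft_force: [-4.4, -0.7, 3.1]
```

```bash
python3 nudge.py '[[-0.002,0,0,0],[0,0,0,0]]'| egrep 'posi|force: \['
```

```text
position: [0.6567, -0.0706, 0.1465]
ft_force: [-8.9, -1.1, 6.5]
```

```bash
python3 nudge.py '[[0.02,0,0,0],[0.02,0,-0.03,0],[0,0,0,0.0925],[0,0,0,0.0925]]' 0.06| egrep 'posi|force: \['; python3 go.py .4367 -.17 .05 -.215
```

```text
position: [0.6211, -0.0697, 0.1785]
ft_force: [0.6, -0.6, 0.0]
t 6.05 pos [ 0.6211 -0.0697  0.1785] yaw -0.2197 turn -0.0047 tool delta after turn [np.float64(0.1587), np.float64(-0.1373), np.float64(0.1285)] F [ 0.59 -0.61  0.01]
```

```bash
python3 nudge.py '[[0.0227,-0.0196,0.0184,0],[0.0227,-0.0196,0.0184,0],[0.0227,-0.0196,0.0184,0],[0.0227,-0.0196,0.0184,0],[0.0227,-0.0196,0.0184,0],[0.0227,-0.0196,0.0184,0],[0.0227,-0.0196,0.0184,0],[0,0,0,0],[0,0,0,0]]' 0.06| egrep 'posi|force: \['; python3 go.py .4367 -.17 .003 -.215
python3 - <<'E'
from h import *
s=robot.camera("scene");t=robot.camera("top")
a=s["img"][200:340,200:360,::-1];b=t["img"][200:340,320:480,::-1]
cv2.imwrite("pics/g1.png",cv2.resize(np.hstack([a,b]),None,fx=2.5,fy=2.5,interpolation=2))
E
```

```text
position: [0.4348, -0.1702, 0.047]
ft_force: [-0.0, 0.3, 1.0]
t 6.8 pos [ 0.4348 -0.1702  0.047 ] yaw -0.2183 turn -0.0033 tool delta after turn [np.float64(-0.0018), np.float64(0.0006), np.float64(0.044)] F [-0.04  0.34  0.99]
```

View pics/g1.png

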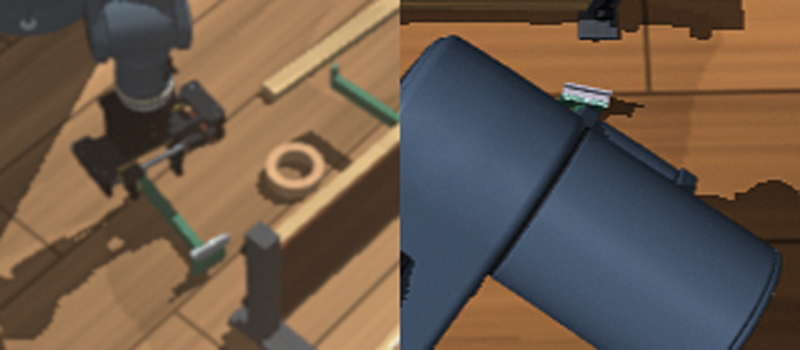

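The fingers straddle the arm (scene crop, fingers at about (125,185) and (178,160), green arm between them). Next: descend and close lightly.

```bash
python3 nudge.py '[[-0.001,0,0.022,0],[0,0,0.016,0],[0,0,0.004,0],[0,0,0.001,0]]'| egrep 'posi|force: \['; python3 nudge.py '[[0,0,0,0],[0,0,0,0],[0,0,0,0],[0,0,0,0],[0,0,0,0],[0,0,0,0]]' 0 8
```

```text
position: [0.4379, -0.1696, 0.0045]
ft_force: [0.5, 0.3, -0.2]
time: 7.73
position: [0.4369, -0.17, 0.0051]
tool_rot: [0.107, 0.994, -0.0, 0.0]
ft_force: [0.6, 0.1, -0.3]
grip_width: 0.0278
grip_force: 0.0
```

```bash
python3 nudge.py '[[0,0,0.0035,0],[0,0,0,0],[0,0,0,0],[0,0,0,0],[0,0,0,0]]' 0 8
cat > sim.py <<'E'
import numpy as np
# bracket outline pts relative to root, boxes
B=[(-5,0,-45,3),(0,10,0,3),(7,10,3,18)]
P=np.vstack([np.c_[np.r_[np.linspace(a,b,15),np.linspace(a,b,15),np.full(15,a),np.full(15,b)],np.r_[np.full(15,c),np.full(15,d),np.linspace(c,d,15),np.linspace(c,d,15)]] for a,b,c,d in B])
def clear(x,z,th):
    c,s=np.cos(th),np.sin(th);X=x+P[:,0]*c+P[:,1]*s;Z=z-P[:,0]*s+P[:,1]*c
    # signed clearance to free space: free = X<0 | mouth(0..5,0..14) | cavity(5..18,0..24)
    a=-X; m=np.minimum.reduce([18-X,Z,14-Z]); k=np.minimum.reduce([18-X,Z,24-Z,X-5])
    return np.maximum.reduce([a,m,k]).min()
for th in(.9,.8,.7,.6,.5,.4,.3,.2,.1,0.03):
    g=[(round(clear(x,z,th),1),x,z) for x in np.arange(-24,6.1,.5) for z in np.arange(0,14,.5)]
    row=[]
    for x in(-18,-16,-14,-12,-10,-8,-6,-4,-2,-1,0):
        b=max([(clear(x,z,th),z) for z in np.arange(-2,16,.5)]);row.append(f"{x}:{b[0]:.1f}@{b[1]}")
    print(th,*row)
E
python3 sim.py
```

```text
time: 8.15
position: [0.4365, -0.1698, 0.001]
tool_rot: [0.107, 0.994, 0.0, -0.0]
ft_force: [-0.9, 0.2, -1.2]
grip_width: 0.012
grip_force: 8.0
0.9 -18:3.6@4.5 -16:3.0@5.0 -14:2.3@6.0 -12:1.8@6.5 -10:1.8@8.5 -8:1.8@9.5 -6:2.4@10.5 -4:1.7@10.0 -2:-0.3@12.0 -1:-1.3@13.0 0:-2.3@14.0
0.8 -18:3.5@3.0 -16:2.9@3.5 -14:2.0@4.5 -12:1.4@5.0 -10:1.3@7.0 -8:1.3@8.5 -6:2.2@9.5 -4:2.1@9.5 -2:0.1@11.5 -1:-0.9@12.5 0:-1.9@13.5
0.7 -18:3.4@1.0 -16:2.7@2.0 -14:1.7@3.0 -12:1.0@3.5 -10:0.9@5.5 -8:1.1@7.5 -6:1.8@8.5 -4:2.4@9.0 -2:0.8@10.0 -1:-0.2@11.0 0:-1.2@12.0
0.6 -18:3.4@-0.5 -16:2.6@0.5 -14:1.6@1.0 -12:0.8@2.0 -10:0.3@4.5 -8:0.5@6.5 -6:1.4@7.0 -4:2.2@8.0 -2:1.6@9.0 -1:0.6@10.0 0:-0.4@11.0
0.5 -18:3.6@-2.0 -16:2.7@-1.5 -14:1.7@-0.5 -12:0.8@0.5 -10:-0.2@1.5 -8:0.2@5.0 -6:1.2@6.0 -4:2.1@7.0 -2:2.6@7.5 -1:1.6@8.5 0:0.6@9.5
0.4 -18:2.9@-2.0 -16:2.3@-2.0 -14:1.8@-2.0 -12:0.8@-1.0 -10:-0.4@0.5 -8:-0.4@3.5 -6:0.6@4.5 -4:1.6@5.5 -2:2.7@7.0 -1:2.8@7.0 0:1.8@8.0
0.3 -18:3.1@15.5 -16:1.6@-2.0 -14:1.2@-2.0 -12:0.9@-2.0 -10:-0.4@-1.0 -8:-1.3@2.0 -6:-0.0@3.0 -4:1.1@4.5 -2:2.5@5.5 -1:2.4@6.5 0:2.2@6.5
0.2 -18:4.6@15.5 -16:2.6@15.5 -14:0.6@15.5 -12:0.1@-2.0 -10:-0.4@-2.0 -8:-1.9@-0.5 -6:-1.0@1.5 -4:0.5@2.5 -2:1.9@4.0 -1:1.8@5.5 0:1.4@6.0
0.1 -18:6.3@15.5 -16:4.3@15.5 -14:2.3@15.5 -12:0.3@15.5 -10:-1.0@-2.0 -8:-2.0@-1.5 -6:-2.2@-1.0 -4:-0.5@0.5 -2:1.1@3.0 -1:1.4@5.0 0:0.7@6.0
0.03 -18:7.5@15.5 -16:5.5@15.5 -14:3.5@15.5 -12:1.5@15.5 -10:-0.5@15.5 -8:-2.0@-2.0 -6:-2.3@-1.5 -4:-1.5@-0.5 -2:0.4@1.0 -1:1.1@5.0 0:0.2@5.5
```

Gripped at opening 12 mm, which matches the arm width. Now I'll lift along an arc with a loose grip so the bracket pivots on its foot to about 0.85 rad, then tighten.

```bash
python3 nudge.py '[[-0.0026,0,-0.0122,0],[-0.0038,0,-0.0118,0],[-0.005,0,-0.0115,0],[-0.0061,0,-0.0108,0],[-0.0072,0,-0.0102,0],[-0.0081,0,-0.0095,0],[-0.0092,0,-0.0085,0],[-0.0097,0,-0.0076,0],[-0.0051,0,-0.0035,0],[0,0,0,0],[0,0,0,0],[0,0,0,0]]' 0 5
python3 - <<'E'
from h import *
s=robot.camera("scene");t=robot.camera("top")
a=s["img"][200:340,200:360,::-1];b=t["img"][200:340,320:480,::-1]
cv2.imwrite("pics/g2.png",cv2.resize(np.hstack([a,b]),None,fx=2.5,fy=2.5,interpolation=2))
E
```

```text
time: 9.15
position: [0.491, -0.1813, 0.0866]
tool_rot: [0.107, 0.994, 0.0, -0.001]
ft_force: [-2.4, 1.3, 3.7]
grip_width: 0.0118
grip_force: 5.0
```

View pics/g2.png

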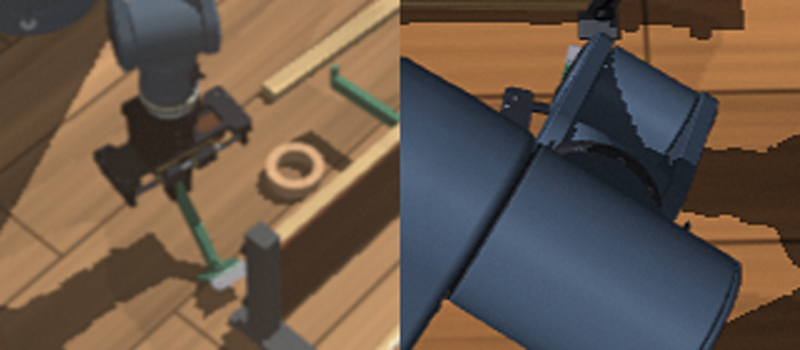

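The bracket hangs tilted from the fingers with its plate at scene-crop (225,275). Tighten, lift, turn toward the panel and check the tilt.

```bash
python3 nudge.py '[[0,0,0,0],[0,0,0,0],[0,0,0,0],[0,0,-0.01,0],[0,0,-0.03,0],[0,0,-0.04,0],[0,0,-0.04,-0.094],[0,0,0,-0.094]]' 0 55; python3 go.py .50 -.07 .21 -.03
```

```text
time: 9.92
position: [0.4982, -0.1855, 0.2146]
tool_rot: [0.011, 1.0, -0.005, 0.008]
ft_force: [2.4, -1.3, -3.0]
grip_width: 0.0118
grip_force: 55.0
t 9.92 pos [ 0.4982 -0.1855  0.2146] yaw -0.0226 turn 0.0074 tool delta after turn [np.float64(0.0017), np.float64(0.1155), np.float64(0.0046)] F [ 2.42 -1.29 -2.97]
```

```bash
python3 nudge.py '[[0,0.029,0,0.007],[0,0.029,0,0],[0,0.029,0,0],[0,0.0285,0,0],[0,0,0,0],[0,0,0,0],[0,0,0,0]]'|egrep 'posi|force: \['
python3 - <<'E'
from h import *
s=robot.camera("scene");t=robot.camera("top");o=robot.get_obs();print(o["position"],R.from_quat(o["tool_rot"]).as_matrix().round(3).tolist(),o["time"])
Pt=o["position"]
x,y,z=Pt
for c in(s,t): print("expect root",proj(c,(x+.1003,y-.003,z-.0572)),"grasp",proj(c,(x,y,z+.0187)))
a=s["img"][190:310,240:400,::-1];b=t["img"][170:290,270:430,::-1]
cv2.imwrite("pics/g3.png",cv2.resize(np.hstack([a,b]),None,fx=2.5,fy=2.5,interpolation=2))
m=mask(s,(60,80,30),(95,255,255),(240,190,400,310));n,l,st,ce=cv2.connectedComponentsWithStats(m);print(st[1:],ce[1:])
E
```

```text
position: [0.497, -0.067, 0.2071]
ft_force: [0.5, 0.0, -3.2]
[ 0.49668514 -0.06763099  0.20697834] [[-0.999, 0.035, 0.001], [0.035, 0.999, -0.001], [-0.001, -0.001, -1.0]] 10.6
expect root (np.float64(318.27053176686945), np.float64(260.76019626869487)) grasp (np.float64(294.97097323329496), np.float64(228.3538325975321))
expect root (np.float64(349.27550126102), np.float64(217.49405830667587)) grasp (np.float64(351.35676583534917), np.float64(252.28703128644347))
[[335 231   2   2   2]
 [338 233   7   5   9]
 [346 238   5   4   6]
 [352 242   5   4   5]
 [306 245   1   1   1]
 [307 247   1   1   1]
 [358 246   2   2   3]
 [310 252   1   1   1]
 [312 255   1   1   1]] [[335.5        231.5       ]
 [341.11111111 235.22222222]
 [347.66666667 239.5       ]
 [354.         243.6       ]
 [306.         245.        ]
 [307.         247.        ]
 [358.33333333 246.66666667]
 [310.         252.        ]
 [312.         255.        ]]
```

View pics/g3.png

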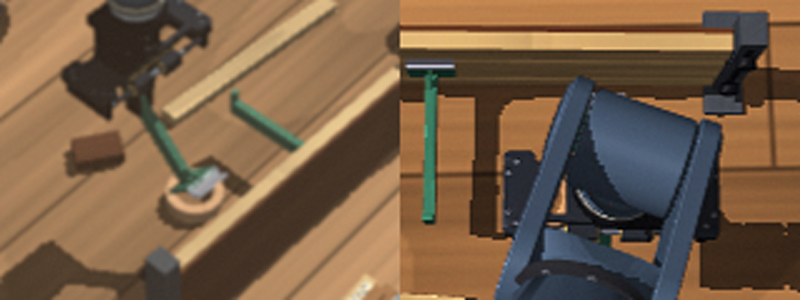

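The scene crop shows the tilted bracket with its bright tongue at about crop (207,184); the top view is hidden by the wrist. I'll compare the bright patch with the tilt predicted.

Run:
```python
from h import *
s=robot.camera("scene");o=robot.get_obs();x,y,z=o["position"]
m=mask(s,(0,0,120),(180,60,255),(305,250,345,280));n,l,st,ce=cv2.connectedComponentsWithStats(m);k=1+np.argmax(st[1:,4]);print(st[k],ce[k])
ys,xs=np.nonzero(l==k);print(cv2.boxPoints(cv2.minAreaRect(np.c_[xs,ys].astype(np.float32))).round(1).tolist())
for th in(.7,.8,.85,.9,1.0):
    c_,s_=np.cos(th),np.sin(th)
    def W(bx,by,bz):
        X,Z=bx+8.2,bz-19.7;f=(X*c_+Z*s_)/1e3;h=(-X*s_+Z*c_)/1e3;b=by/1e3
        return x+f*np.cos(.035)+b*np.sin(.035),y-f*np.sin(.035)+b*np.cos(.035),z+.0187+h
    print(th,[np.round(proj(s,W(*p)),1).tolist() for p in((125,25,63),(125,-25,63),(125,-25,45),(125,25,45))],"arm top x40:",np.round(proj(s,W(105,0,24)),1))
```

```text
[315 257  15  12  96] [321.51041667 262.73958333]
[[313.5, 265.0], [325.1000061035156, 255.39999389648438], [329.3999938964844, 260.5], [317.79998779296875, 270.20001220703125]]
0.7 [[330.5, 256.7], [319.5, 265.8], [316.8, 266.5], [327.7, 257.5]] arm top x40: [315.6 257.7]
0.8 [[329.0, 258.3], [318.1, 267.3], [315.1, 267.6], [325.9, 258.6]] arm top x40: [313.9 258.2]
0.85 [[328.2, 258.9], [317.3, 267.9], [314.1, 268.0], [325.0, 259.0]] arm top x40: [312.9 258.3]
0.9 [[327.3, 259.5], [316.4, 268.5], [313.1, 268.3], [324.0, 259.3]] arm top x40: [312.  258.4]
1.0 [[325.3, 260.3], [314.5, 269.3], [311.0, 268.6], [321.8, 259.7]] arm top x40: [310.  258.2]
```

The patch centroid (321.5, 262.7) matches a tilt of about 0.83–0.85 rad. Approach the mouth.

```bash
python3 nudge.py '[[0,0,0.016,0],[0,0,0.017,0],[-0.015,0,0,0],[-0.02,0,0,0],[-0.01,0,0,0],[-0.0025,0,0,0],[0,0,0,0],[0,0,0,0],[0,0,0,0]]'|egrep 'posi|force: \['; python3 go.py .5472 -.069 .174 -.03
```

```text
position: [0.5423, -0.068, 0.1738]
ft_force: [-0.4, -0.2, -3.5]
t 11.4 pos [ 0.5423 -0.068   0.1738] yaw -0.0342 turn -0.0042 tool delta after turn [np.float64(-0.0049), np.float64(-0.0008), np.float64(-0.0002)] F [-0.39 -0.16 -3.51]
```

```bash
python3 nudge.py '[[-0.003,0,0,0],[-0.002,0,0,0],[0,0,0,0]]'|egrep 'posi|force: \['; python3 nudge.py '[[-0.003,0,-0.001,0],[-0.003,0,-0.0008,0],[0,0,0,0]]'|egrep 'posi|force: \['
```

```text
position: [0.5489, -0.0684, 0.1742]
ft_force: [0.3, -0.9, -2.6]
position: [0.5555, -0.0687, 0.176]
ft_force: [0.9, 0.6, -1.4]
```

```bash
python3 nudge.py '[[0,0,0,0],[0,0,0,0]]'|egrep 'posi|force: \['; python3 nudge.py '[[-0.001,0,-0.0015,0],[-0.001,0,-0.0015,0],[0,0,0,0]]'|egrep 'posi|force: \['
```

```text
position: [0.5543, -0.0684, 0.1756]
ft_force: [-0.7, 1.0, -3.9]
position: [0.5569, -0.0687, 0.1791]
ft_force: [-0.0, -0.6, -3.3]
```

```bash
python3 nudge.py '[[-0.0015,0,-0.0005,0],[-0.0015,0,-0.0005,0],[0,0,0,0],[0,0,0,0]]'|egrep 'posi|force: \['
```

```text
position: [0.5578, -0.0685, 0.1793]
ft_force: [-5.0, -0.3, -0.1]
```

```bash
python3 nudge.py '[[0,0,-0.0015,0],[0,0,0,0],[0,0,0,0]]'|egrep 'posi|force: \['
```

```text
position: [0.5582, -0.0684, 0.1804]
ft_force: [-4.4, 0.1, -3.6]
```

```bash
python3 nudge.py '[[0,0,-0.0015,0],[0,0,0,0],[0,0,0,0]]'|egrep 'posi|force: \['
```

```text
position: [0.559, -0.0685, 0.1822]
ft_force: [-1.5, -0.8, -6.3]
```

```bash
python3 nudge.py '[[-0.001,0,0.0008,0],[0,0,0,0],[0,0,0,0]]'|egrep 'posi|force: \['
```

```text
position: [0.5591, -0.0685, 0.1818]
ft_force: [-4.9, 0.1, -3.9]
```

Run:
```python
from h import *
s=robot.camera("scene");t=robot.camera("top");o=robot.get_obs();x,y,z=o["position"];print(o["position"],o["ft_force"].round(1))
for th in(.75,.85,.95):
    c_,s_=np.cos(th),np.sin(th)
    def W(bx,by,bz):
        X,Z=bx+8.2,bz-19.7;f=(X*c_+Z*s_)/1e3;h=(-X*s_+Z*c_)/1e3;b=by/1e3
        return x+f*np.cos(.033)+b*np.sin(.033),y-f*np.sin(.033)+b*np.cos(.033),z+.0187+h
    for n,c in(("s",s),("t",t)): print(th,n,[np.round(proj(c,W(*p)),1).tolist() for p in((20,0,24),(60,0,24),(105,0,24),(110,25,48),(110,-25,48))])
a=s["img"][190:310,240:400,::-1];b=t["img"][170:290,270:430,::-1]
cv2.imwrite("pics/g4.png",cv2.resize(np.hstack([a,b]),None,fx=2.5,fy=2.5,interpolation=2))
```

```text
[ 0.55909675 -0.0684763   0.18183849] [-5.4 -0.2 -3.9]
0.75 s [[315.2, 251.1], [322.0, 261.6], [329.5, 273.4], [339.7, 269.5], [328.9, 278.7]]
0.75 t [[349.8, 220.2], [349.1, 211.1], [348.4, 201.3], [339.1, 192.3], [358.5, 192.6]]
0.85 s [[314.8, 251.3], [320.9, 261.9], [327.6, 273.6], [338.1, 270.4], [327.3, 279.6]]
0.85 t [[349.7, 221.1], [349.0, 213.3], [348.2, 205.0], [338.9, 195.8], [358.2, 196.0]]
0.95 s [[314.3, 251.4], [319.7, 261.9], [325.6, 273.6], [336.2, 271.0], [325.5, 280.1]]
0.95 t [[349.7, 222.0], [348.9, 215.7], [348.0, 208.9], [338.7, 199.5], [357.9, 199.8]]
```

View pics/g4.png

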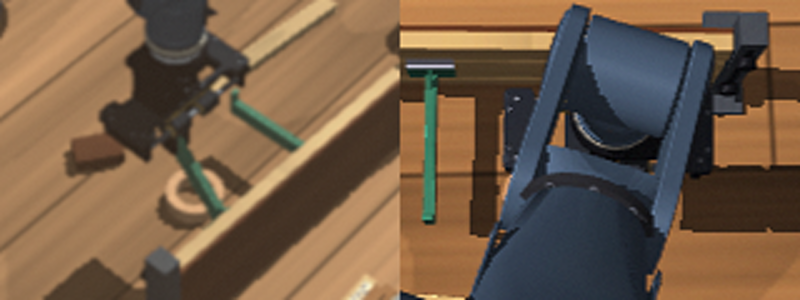

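Run:
```python
from h import *
s=robot.camera("scene");o=robot.get_obs();x,y,z=o["position"]
img=s["img"].astype(int)
L=[];Rr=[]
for v in range(249,275):
    r=img[v,300:340];g=(r[:,1]-r[:,0]>4)
    u=np.nonzero(g)[0]+300
    if len(u): L.append((v,u.min(),u.max()))
print([tuple(map(int,a)) for a in L])
for th in(.7,.8,.9,1.0):
    c_,s_=np.cos(th),np.sin(th)
    def W(bx,by,bz):
        X,Z=bx+8.2,bz-19.7;f=(X*c_+Z*s_)/1e3;h=(-X*s_+Z*c_)/1e3;b=by/1e3
        return x+f*np.cos(.033)+b*np.sin(.033),y-f*np.sin(.033)+b*np.cos(.033),z+.0187+h
    # silhouette: arm corner edges at bx 20 and 80
    for e in((6,24),(-6,24),(6,0),(-6,0)):
        a=np.array(proj(s,W(20,*e)));b=np.array(proj(s,W(80,*e)));print(th,e,[round(float(np.interp(v,[a[1],b[1]],[a[0],b[0]])),1) for v in(254,260,266)],end=" ")
    print()
```

```text
[(249, 311, 313), (250, 311, 314), (251, 311, 315), (252, 311, 316), (253, 312, 316), (254, 312, 317), (255, 313, 319), (256, 314, 320), (257, 314, 320), (258, 315, 320), (259, 316, 320), (260, 316, 321), (261, 316, 322), (262, 317, 322), (263, 317, 323), (264, 318, 323), (265, 319, 324), (266, 319, 325), (267, 320, 325), (268, 321, 326), (269, 321, 326), (270, 322, 327), (271, 323, 328), (272, 323, 328), (273, 324, 330), (274, 324, 328)]
0.7 (6, 24) [319.4, 323.5, 327.3] 0.7 (-6, 24) [315.3, 319.4, 323.5] 0.7 (6, 0) [315.0, 319.1, 323.2] 0.7 (-6, 0) [311.0, 315.1, 319.1] 
0.8 (6, 24) [318.6, 322.3, 325.9] 0.8 (-6, 24) [314.7, 318.4, 322.0] 0.8 (6, 0) [314.3, 318.0, 321.6] 0.8 (-6, 0) [310.4, 314.1, 317.7] 
0.9 (6, 24) [317.9, 321.1, 324.4] 0.9 (-6, 24) [314.1, 317.3, 320.6] 0.9 (6, 0) [313.6, 316.8, 320.0] 0.9 (-6, 0) [309.8, 313.1, 316.4] 
1.0 (6, 24) [317.1, 319.9, 322.8] 1.0 (-6, 24) [313.5, 316.3, 319.2] 1.0 (6, 0) [312.8, 315.7, 318.1] 1.0 (-6, 0) [309.2, 312.1, 314.9]
```

The scene crop shows the arm at tilt ≈0.8 rad, running behind the slat edge at crop (225,212). That is consistent with the lip being inside the groove and touching its back or roof. Loosen the grip so the bracket can pivot and start swinging down along the arc.

```bash
python3 nudge.py '[[0.0015,0,0.0005,0],[0,0,0,0],[0,0,0,0]]' 0 12|egrep 'posi|force: \['; python3 nudge.py '[[0.0015,0,0.003,0],[0.0015,0,0.003,0],[0,0,0,0]]'|egrep 'posi|force: \['
```

```text
position: [0.56, -0.0688, 0.1821]
ft_force: [-2.3, 0.9, -1.6]
position: [0.557, -0.0689, 0.1755]
ft_force: [-0.8, -0.2, 0.7]
```

```bash
python3 nudge.py '[[0.002,0,0.003,0],[0.0015,0,0.003,0],[0,0,0,0]]'|egrep 'posi|force: \['
```

```text
position: [0.5527, -0.0686, 0.169]
ft_force: [0.9, 0.1, -0.8]
```

```bash
cat > th.py <<'E'
from h import *
s=robot.camera("scene");o=robot.get_obs();x,y,z=o["position"]
img=s["img"].astype(int);v0=proj(s,(x,y,z))[1];u0=proj(s,(x+.05,y,z))[0];L=[]
for v in range(int(v0)-2,int(v0)+40):
    a=int(u0)-14;r=img[v,a:a+45];u=np.nonzero((r[:,1]-r[:,0]>4))[0]+a
    if 3<=len(u)<=12: L.append((v,u.min(),u.max()))
L=np.array(L);print("rows",L[0],L[-1],"slopes",np.polyfit(L[:,0],L[:,1],1)[0].round(3),np.polyfit(L[:,0],L[:,2],1)[0].round(3))
for th in np.arange(0,1.01,.1):
    f=lambda d:(x+d*np.cos(th),y-.033*d*np.cos(th),z+.0187-d*np.sin(th))
    a,b=np.array(proj(s,f(.02))),np.array(proj(s,f(.09)));print(round(th,1),round((b[0]-a[0])/(b[1]-a[1]),3),end="; ")
print(o["position"].round(4),o["ft_force"].round(1),o["time"])
E
python3 nudge.py '[[0.002,0,0.003,0],[0.002,0,0.003,0],[0,0,0,0]]'|egrep 'posi|force: \['; python3 th.py
```

```text
position: [0.548, -0.0683, 0.1627]
ft_force: [1.4, -0.4, -1.8]
rows [248 309 311] [275 323 327] slopes 0.599 0.689
0.0 1.379; 0.1 1.227; 0.2 1.104; 0.3 0.999; 0.4 0.908; 0.5 0.826; 0.6 0.75; 0.7 0.679; 0.8 0.611; 0.9 0.544; 1.0 0.477; [ 0.5481 -0.0683  0.163 ] [ 1.1 -0.2 -2.5] 14.6
```

```bash
python3 nudge.py '[[0.0015,0,0.003,0],[0.0015,0,0.003,0],[0.0015,0,0.003,0],[0.001,0,0.003,0],[0,0,0,0]]'|egrep 'posi|force: \['; python3 th.py
```

```text
position: [0.5423, -0.068, 0.1507]
ft_force: [-0.0, -0.4, -0.9]
rows [249 307 309] [276 323 326] slopes 0.678 0.738
0.0 1.374; 0.1 1.224; 0.2 1.101; 0.3 0.998; 0.4 0.907; 0.5 0.826; 0.6 0.751; 0.7 0.68; 0.8 0.612; 0.9 0.545; 1.0 0.478; [ 0.5424 -0.068   0.1509] [-0.2  0.  -3.1] 15.0667
```

```bash
python3 nudge.py '[[0.001,0,0.0033,0],[0.001,0,0.0033,0],[0.001,0,0.0033,0],[0.0005,0,0.0033,0],[0,0,0,0]]'|egrep 'posi|force: \['; python3 th.py
```

```text
position: [0.5383, -0.0678, 0.1372]
ft_force: [-1.1, 0.1, -1.9]
rows [251 307 309] [276 323 326] slopes 0.706 0.823
0.0 1.369; 0.1 1.221; 0.2 1.099; 0.3 0.996; 0.4 0.906; 0.5 0.825; 0.6 0.751; 0.7 0.681; 0.8 0.613; 0.9 0.546; 1.0 0.48; [ 0.5385 -0.0678  0.1375] [-0.8 -1.1 -1.5] 15.5333
```

```bash
python3 nudge.py '[[0.0005,0,0.0033,0],[0.0005,0,0.0033,0],[0.0005,0,0.0033,0],[0.0005,0,0.0033,0],[0,0,0,0]]'|egrep 'posi|force: \['; python3 nudge.py '[[0.0005,0,0.0033,0],[0,0,0.0033,0],[0.0005,0,0.0033,0],[0,0,0.0033,0],[0,0,0,0]]'|egrep 'posi|force: \['; python3 th.py
```

```text
position: [0.537, -0.0678, 0.1242]
ft_force: [-1.5, -0.6, -0.2]
position: [0.5362, -0.0678, 0.1111]
ft_force: [-1.6, 0.5, -1.1]
rows [256 306 308] [277 322 326] slopes 0.859 0.964
0.0 1.359; 0.1 1.214; 0.2 1.095; 0.3 0.994; 0.4 0.905; 0.5 0.825; 0.6 0.751; 0.7 0.682; 0.8 0.614; 0.9 0.548; 1.0 0.482; [ 0.5363 -0.0679  0.1113] [-0.4  0.1 -1.3] 16.4167
```

```bash
python3 nudge.py '[[0,0,0.0033,0],[0,0,0.0033,0],[0,0,0.0033,0],[0,0,0.0033,0],[0,0,0,0]]'|egrep 'posi|force: \['; python3 nudge.py '[[0,0,0.0033,0],[0,0,0.0033,0],[0,0,0.003,0],[0,0,0,0]]'|egrep 'posi|force: \['; python3 th.py
```

```text
position: [0.5366, -0.068, 0.098]
ft_force: [-0.8, 0.4, -0.9]
position: [0.5379, -0.0683, 0.0888]
ft_force: [2.6, -0.2, -0.5]
rows [261 306 309] [278 321 324] slopes 0.971 1.068
0.0 1.351; 0.1 1.209; 0.2 1.091; 0.3 0.992; 0.4 0.904; 0.5 0.825; 0.6 0.752; 0.7 0.683; 0.8 0.616; 0.9 0.55; 1.0 0.483; [ 0.5379 -0.0683  0.089 ] [ 2.5 -0.8 -1.1] 17.2167
```

```bash
python3 nudge.py '[[-0.0015,0,0.002,0],[-0.0005,0,0.002,0],[0,0,0.002,0],[0,0,0,0]]'|egrep 'posi|force: \['; python3 nudge.py '[[0,0,0.002,0],[0,0,0.002,0],[0,0,0,0]]'|egrep 'posi|force: \['; python3 th.py
```

```text
position: [0.5391, -0.0682, 0.0828]
ft_force: [2.6, -0.6, -0.3]
position: [0.5399, -0.0684, 0.0791]
ft_force: [6.3, -0.5, 0.1]
rows [263 307 309] [278 320 324] slopes 0.968 1.181
0.0 1.347; 0.1 1.206; 0.2 1.09; 0.3 0.991; 0.4 0.904; 0.5 0.825; 0.6 0.752; 0.7 0.683; 0.8 0.616; 0.9 0.55; 1.0 0.484; [ 0.5399 -0.0684  0.0792] [ 5.4 -0.5 -0. ] 17.85
```

```bash
python3 nudge.py '[[-0.0015,0,0,0],[-0.0015,0,0,0],[0,0,0,0]]'|egrep 'posi|force: \['; python3 nudge.py '[[0,0,0.0015,0],[0,0,0.0015,0],[0,0,0,0]]'|egrep 'posi|force: \['; python3 th.py
```

```text
position: [0.5401, -0.0678, 0.0786]
ft_force: [0.7, -0.6, 0.5]
position: [0.5409, -0.068, 0.0756]
ft_force: [1.5, 0.6, 0.1]
rows [264 307 310] [278 320 325] slopes 1.021 1.182
0.0 1.346; 0.1 1.206; 0.2 1.09; 0.3 0.991; 0.4 0.904; 0.5 0.825; 0.6 0.752; 0.7 0.683; 0.8 0.616; 0.9 0.55; 1.0 0.484; [ 0.5409 -0.068   0.0756] [ 0.7  0.4 -1.5] 18.4
```

```bash
python3 nudge.py '[[-0.0005,0,0.001,0],[0,0,0.001,0],[0,0,0,0]]'|egrep 'posi|force: \['
```

```text
position: [0.5416, -0.068, 0.0737]
ft_force: [-0.4, -0.3, -0.6]
```

```bash
python3 nudge.py '[[-0.0005,0,0.001,0],[0,0,0.0005,0],[0,0,0,0]]'|egrep 'posi|force: \['
```

```text
position: [0.542, -0.068, 0.0722]
ft_force: [0.9, 0.7, -1.0]
```

```bash
python3 nudge.py '[[0,0,0.001,0],[0,0,0,0]]'|egrep 'posi|force: \['
```

```text
position: [0.5423, -0.0681, 0.0713]
ft_force: [0.3, -0.4, -0.8]
```

```bash
python3 nudge.py '[[0,0,0.001,0],[0,0,0,0]]'|egrep 'posi|force: \['
```

```text
position: [0.5426, -0.0681, 0.0704]
ft_force: [1.1, 0.2, 0.2]
```

```bash
python3 nudge.py '[[0,0,0.001,0],[0,0,0,0]]'|egrep 'posi|force: \['
```

```text
position: [0.5429, -0.0682, 0.0695]
ft_force: [1.1, -0.4, 0.2]
```

```bash
python3 nudge.py '[[0,0,0.001,0],[0,0,0,0]]'|egrep 'posi|force: \['
```

```text
position: [0.5432, -0.0683, 0.0686]
ft_force: [2.1, -1.0, 0.9]
```

```bash
python3 nudge.py '[[0,0,0.001,0],[0,0,0,0]]'|egrep 'posi|force: \['; python3 th.py
python3 - <<'E'
from h import *
s=robot.camera("scene");img=s["img"].astype(int)
for box in((325,228,368,256),(300,262,335,282)):
    x0,y0,x1,y1=box;r=img[y0:y1,x0:x1];m=(r[:,:,1]-r[:,:,0]>4)
    print([(y0+i,int(np.nonzero(q)[0].min()+x0),int(np.nonzero(q)[0].max()+x0)) for i,q in enumerate(m) if q.any()])
E
```

```text
position: [0.5435, -0.0684, 0.0677]
ft_force: [3.2, -0.4, 1.3]
rows [266 308 311] [279 320 322] slopes 1.004 1.108
0.0 1.343; 0.1 1.204; 0.2 1.088; 0.3 0.99; 0.4 0.903; 0.5 0.825; 0.6 0.752; 0.7 0.683; 0.8 0.617; 0.9 0.551; 1.0 0.484; [ 0.5435 -0.0684  0.0678] [3.3 0.  2.3] 19.7833
[(228, 333, 334), (229, 333, 334), (230, 333, 336), (231, 333, 337), (232, 333, 339), (233, 333, 340), (234, 334, 342), (235, 335, 343), (236, 336, 345), (237, 338, 347), (238, 339, 348), (239, 340, 349), (240, 342, 351), (241, 343, 353), (242, 345, 354), (243, 347, 356), (244, 348, 357), (245, 349, 359), (246, 351, 360), (247, 353, 360), (248, 354, 359), (249, 356, 357)]
[(265, 309, 310), (266, 308, 311), (267, 308, 312), (268, 308, 314), (269, 308, 315), (270, 308, 317), (271, 309, 318), (272, 311, 319), (273, 312, 321), (274, 313, 322), (275, 315, 324), (276, 316, 325), (277, 317, 325), (278, 319, 325), (279, 320, 322)]
```

```bash
python3 nudge.py '[[-0.001,0,0,0],[0,0,0,0],[0,0,0,0]]' 0 5|egrep 'posi|force: \['; python3 nudge.py '[[0,0,0,0],[0,0,0,0],[0,0,0,0],[0,0,0,0],[0,0,0,0],[0,0,0,0]]' 0.05|egrep 'posi|force: \[|width'
python3 - <<'E'
from h import *
s=robot.camera("scene");t=robot.camera("top");img=s["img"].astype(int)
x0,y0,x1,y1=(300,258,335,284);r=img[y0:y1,x0:x1];m=(r[:,:,1]-r[:,:,0]>4)
print([(y0+i,int(np.nonzero(q)[0].min()+x0),int(np.nonzero(q)[0].max()+x0)) for i,q in enumerate(m) if q.any()])
def seg(pm,th,L=(-.05,.06),zt=.024):  # predicted arm top-center slope for arm at y
    out=[]
    for y in(pm,):
        a=np.array(proj(s,(.5,y,.09)));b=np.array(proj(s,(.6,y-.003,.09+.1*th)));out.append((b-a)[0]/(b-a)[1])
    return out
for th in(-.1,0,.03,.1): print(th,"mate",seg(.105,th),"loose",seg(-.07,th))
E
```

```text
position: [0.5436, -0.0683, 0.0674]
ft_force: [2.7, -0.8, 1.6]
position: [0.5429, -0.068, 0.0673]
ft_force: [0.2, 0.2, 0.0]
grip_width: 0.0438
[(266, 307, 310), (267, 306, 311), (268, 305, 312), (269, 306, 315), (270, 307, 317), (271, 309, 318), (272, 310, 319), (273, 312, 320), (274, 313, 322), (275, 315, 324), (276, 316, 325), (277, 317, 325), (278, 318, 325), (279, 319, 322)]
-0.1 mate [np.float64(1.2827718264580596)] loose [np.float64(1.2096029625433904)]
0 mate [np.float64(1.456968716268788)] loose [np.float64(1.35098699064677)]
0.03 mate [np.float64(1.5185875335141634)] loose [np.float64(1.400269016347051)]
0.1 mate [np.float64(1.6842873917365329)] loose [np.float64(1.5309484255226171)]
```

Released with no force, and the arm's slope of about 1.40 matches the 0.03 rad expected when seated. Lift clear and look.

```bash
python3 nudge.py '[[0,0,-0.01,0],[0,0,-0.03,0],[0,0,-0.04,0],[0,0,-0.04,0],[0.02,0.03,-0.01,0],[0.025,0.03,0,0],[0.025,0.03,0,0],[0.025,0.03,0,0],[0.01,0.03,0,0],[0.01,0.03,0,0],[0.005,0.03,0,0],[0.005,0.03,0,0],[0.005,0.03,0,0],[0,0.03,0,0],[0,0,0,0]]' 0.06|egrep 'posi|force: \['
python3 - <<'E'
from h import *
t=robot.camera("top");s=robot.camera("scene");print(robot.get_obs()["q"].round(2))
a=s["img"][190:310,240:400,::-1];b=t["img"][170:290,260:420,::-1]
cv2.imwrite("pics/g5.png",cv2.resize(np.hstack([a,b]),None,fx=2.5,fy=2.5,interpolation=2))
img=t["img"].astype(int)
for x0,x1 in((265,300),(330,375)):
    m=(img[180:275,x0:x1,1]-img[180:275,x0:x1,0]>15);ys,xs=np.nonzero(m);print(x0+xs.min(),x0+xs.max(),180+ys.min(),180+ys.max(),np.median(xs)+x0)
for p in((280,295),):pass
E
python3 go.py .4305 .2422 .06 1.489
```

```text
position: [0.4238, 0.2405, 0.1986]
ft_force: [0.2, -0.4, -0.1]
[ 0.28  0.38  1.8  -0.    0.96 -1.26]
273 291 198 258 282.0
339 357 196 259 347.0
t 22.03 pos [0.4234 0.2368 0.198 ] yaw -0.0309 turn -1.5199 tool delta after turn [np.float64(-0.0059), np.float64(-0.0067), np.float64(0.138)] F [-0.19  0.   -0.75]
```

View pics/g5.png

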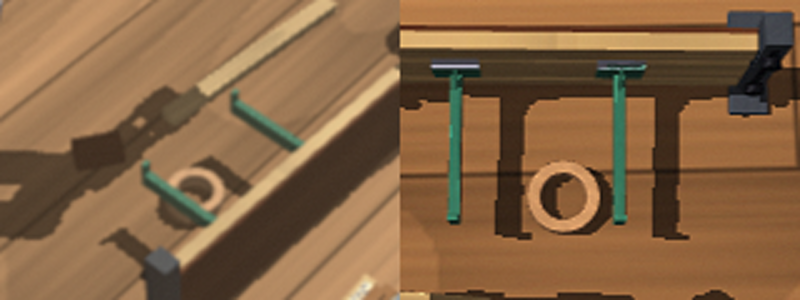

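The loose bracket hangs parallel to the mate, at the same image rows (mate rows 198–258, loose 196–259). I'll compare the two plates numerically while the tool turns for the batten (joint 6 has room).

```bash
python3 nudge.py '[[0,0,0,-0.122],[0,0,0,-0.122],[0,0,0,-0.122],[0,0,0,-0.122],[0,0,0,-0.122],[0,0,0,-0.122],[0,0,0,-0.122],[0,0,0,-0.122],[0,0,0,-0.122],[0,0,0,-0.122],[0,0,0,-0.122],[0,0,0,-0.122],[0,0,0,-0.056],[0,0,0,0]]'|egrep 'posi|force: \['
python3 - <<'E'
from h import *
t=robot.camera("top");img=t["img"].astype(int)
print(robot.get_obs()["q"].round(2))
for x0 in(271,336):
    print(x0)
    for v in range(192,204): print(v," ".join(f"{img[v,u].sum()//3:3d}{'g' if img[v,u,1]-img[v,u,0]>8 else '.'}" for u in range(x0,x0+23)))
    for v in (208,215,225,240,250,256): 
        u=np.nonzero(img[v,x0:x0+23,1]-img[v,x0:x0+23,0]>8)[0]+x0;print(v,u.min(),u.max())
E
python3 go.py .4305 .2422 .06 1.489
```

```text
position: [0.4236, 0.2345, 0.1977]
ft_force: [-0.5, -0.2, -0.5]
[ 0.27  0.38  1.8  -0.    0.96 -2.78]
271
192  52.  50.  50.  50.  51.  50.  50.  51.  50.  53.  52.  52.  52.  52.  51.  50.  50.  51.  52.  52.  52.  51.  52.
193  59.  61.  61.  62.  62.  63.  63.  62.  63.  61.  63.  63.  64.  62.  62.  62.  62.  62.  60.  60.  57.  53.  53.
194  63.  69.  74.  74.  73.  71.  74.  73.  74.  73.  74.  74.  73.  73.  74.  74.  75.  73.  73.  76.  69.  66.  66.
195  54.  60.  70.  66.  68.  66.  68.  67.  67.  65.  68.  66.  67.  67.  66.  66.  66.  69.  67.  67.  62.  52.  52.
196  59. 126. 205. 203. 201. 201. 201. 200. 202. 201. 200. 200. 202. 200. 201. 200. 201. 199. 200. 193. 137.  50.  52.
197  50.  51.  73g  69.  70.  70.  70.  72.  69.  70.  72g  71g  69.  70g  69g  69g  70.  70g  70g  71g  66.  49.  51.
198  54.  45.  23g  25g  23g  25g  24g  24g  23g  29g  50g  57g  21g  21g  23g  23g  24g  26g  24g  21g  28g  40.  51.
199  53.  49.  36.  28g  27g  28g  27g  28g  24g  31g  52g  52g  29g  29g  27g  27g  27g  28g  26g  27g  32g  42.  51.
200  60.  60.  55.  23g  25g  27g  26g  25
[... 1474 characters left out ...]
.  35.  25g  26g  28g  24g  26g  23g  61g 119g  81g  63g  70g  39g  28g  24g  24g  25g  25g  32g  49.  53.
201  68.  64.  56.  56.  53.  44.  47.  46.  41.  63g 116g  76g  66g  77g  40.  44.  46.  45.  46.  44.  48.  62.  62.
202  53.  56.  54.  55.  54.  55.  55.  56.  53.  72g 109g  70g  54g  41g  47.  57.  53.  55.  56.  54.  54.  57.  56.
203  49.  47.  48.  50.  53.  54.  55.  55.  56.  77g 110g  62g  54g  41g  49.  58.  57.  57.  58.  56.  56.  55.  57.
208 345 349
215 345 349
225 345 349
240 345 349
250 345 349
256 345 350
t 23.25 pos [0.4236 0.2347 0.1977] yaw 1.4829 turn -0.0061 tool delta after turn [np.float64(-0.008), np.float64(-0.0062), np.float64(0.1377)] F [-0.15 -0.09 -0.58]
```

The plates of both brackets sit at the same rows (198–200), so it is home. The tool orientation I turned to would run joint 6 out of range at the panel, so I'll use the opposite grasp (half turn).

```bash
python3 nudge.py '[[0,0,0,0.125],[0,0,0,0.125],[0,0,0,0.125],[0,0,0,0.125],[0,0,0,0.125],[0,0,0,0.125],[0,0,0,0.125],[0,0,0,0.125],[0,0,0,0.125],[0,0,0,0.125],[0,0,0,0.125],[0,0,0,0.125],[0,0,0,0.125],[0,0,0,0.125],[0,0,0,0.125],[0,0,0,0.125],[0,0,0,0.125],[0,0,0,0.125],[0,0,0,0.125],[0,0,0,0.125]]'|egrep 'posi'; python3 nudge.py '[[0,0,0.02,0.125],[0,0,0.02,0.125],[0,0,0.02,0.125],[0,0,0.02,0.125],[0,0,0.02,0.125],[0,0,0,0.01],[0,0,0,0],[0,0,0,0]]'|egrep posi;  python3 go.py .4305 .2422 .001 -1.652
```

```text
position: [0.4236, 0.2353, 0.1976]
position: [0.4242, 0.2359, 0.0982]
t 25.58 pos [0.4242 0.2359 0.0982] yaw -1.6475 turn 0.0045 tool delta after turn [np.float64(0.0068), np.float64(0.0057), np.float64(0.0972)] F [ 0.88 -0.69 -0.05]
```

```bash
python3 nudge.py '[[0.0068,0.0057,0.03,0],[0,0,0.04,0],[0,0,0.02,0],[0,0,0.005,0],[0,0,0,0]]'|egrep 'posi|force: \['; python3 go.py .4305 .2422 .0015 -1.652;  python3 nudge.py '[[0,0,0.001,0],[0,0,0,0],[0,0,0,0],[0,0,0,0],[0,0,0,0],[0,0,0,0],[0,0,0,0]]' 0 25|egrep 'posi|force|width'
```

```text
position: [0.4298, 0.2423, 0.0023]
ft_force: [0.7, -0.0, 0.9]
t 26.0 pos [0.4298 0.2423 0.0023] yaw -1.6481 turn 0.0039 tool delta after turn [np.float64(-0.0001), np.float64(0.0007), np.float64(0.0008)] F [ 0.72 -0.    0.95]
position: [0.4311, 0.2427, 0.0022]
ft_force: [0.4, -1.1, 5.3]
grip_width: 0.0278
grip_force: 25.0
```

```bash
python3 nudge.py '[[0,0,-0.01,0],[0,0,-0.03,0],[0,0,-0.04,-0.025],[0,0,-0.04,-0.023],[0,0,-0.04,0],[0,0,-0.01,0]]'|egrep 'posi|force: \['; python3 go.py .548 .017 .17 -1.601
```

```text
position: [0.432, 0.2433, 0.1772]
ft_force: [0.9, 0.2, -1.2]
t 27.08 pos [0.432  0.2433 0.1772] yaw -1.6004 turn 0.0006 tool delta after turn [np.float64(-0.2227), np.float64(0.1228), np.float64(0.0072)] F [ 0.87  0.22 -1.19]
```

```bash
python3 nudge.py '[[-0.0278,0.0153,0,0],[-0.0278,0.0153,0,0],[-0.0278,0.0153,0,0],[-0.0278,0.0153,0,0],[-0.0278,0.0154,0,0],[-0.0278,0.0154,0,0],[-0.0278,0.0154,0,0],[-0.0281,0.0154,0,0],[0,0,0.01,0],[0,0,0.02,0],[0,0,0.02,0],[0,0,0,0],[0,0,0,0]]'|egrep 'posi|force: \['; python3 go.py .548 .017 .1 -1.601
python3 - <<'E'
from h import *
t=robot.camera("top");s=robot.camera("scene")
a=s["img"][170:310,240:400,::-1];b=t["img"][170:310,240:400,::-1]
cv2.imwrite("pics/g6.png",cv2.resize(np.hstack([a,b]),None,fx=2.5,fy=2.5,interpolation=2))
E
```

```text
position: [0.544, 0.0167, 0.1206]
ft_force: [-0.0, 0.3, -1.3]
t 28.17 pos [0.544  0.0167 0.1206] yaw -1.6008 turn 0.0002 tool delta after turn [np.float64(0.0004), np.float64(0.004), np.float64(0.0206)] F [-0.04  0.31 -1.29]
```

View pics/g6.png

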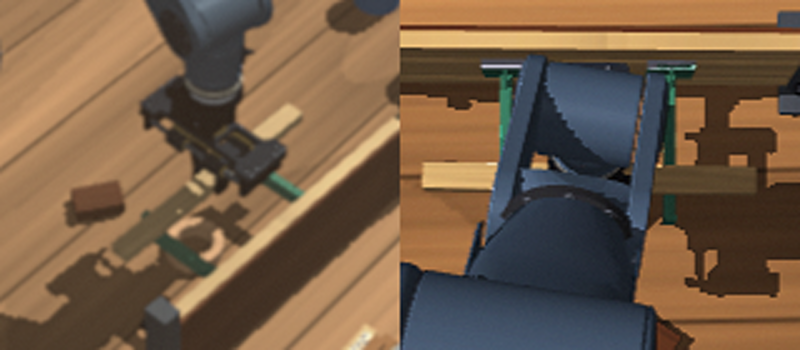

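The batten is level, parallel to the panel, and spans both arms (top crop row ~178, between the plates and the arm ends). Lower it by feel.

```bash
python3 nudge.py '[[0,0.001,0.01,0],[0,0.001,0.01,0],[0,0,0.004,0],[0,0,0,0],[0,0,0,0]]'|egrep 'posi|force: \['; python3 nudge.py '[[0,0,0.002,0],[0,0,0.002,0],[0,0,0,0]]'|egrep 'posi|force: \['
```

```text
position: [0.5475, 0.0162, 0.097]
ft_force: [0.3, 0.0, -2.2]
position: [0.5478, 0.0161, 0.0933]
ft_force: [0.2, 0.2, -1.8]
```

```bash
python3 nudge.py '[[0,0,0.0015,0],[0,0,0,0]]'|egrep 'posi|force: \['
```

```text
position: [0.5478, 0.0161, 0.0918]
ft_force: [-0.1, -0.4, -0.9]
```

```bash
python3 nudge.py '[[0,0,0.0015,0],[0,0,0,0]]'|egrep 'posi|force: \['
```

```text
position: [0.5478, 0.0161, 0.0903]
ft_force: [-0.2, -0.6, -0.9]
```

```bash
python3 nudge.py '[[0,0,0.0015,0],[0,0,0,0]]'|egrep 'posi|force: \['
```

```text
position: [0.548, 0.0161, 0.0895]
ft_force: [-0.1, 0.8, 2.4]
```

```bash
python3 nudge.py '[[0,0,0.0005,0],[0,0,0,0],[0,0,0,0]]' - 5|egrep 'posi|force: \['; python3 nudge.py '[[0,0,0,0],[0,0,0,0],[0,0,0,0],[0,0,0,0],[0,0,0,0],[0,0,0,0],[0,0,0,0]]' 0.055|egrep 'posi|force: \[|width'; python3 nudge.py '[[0,0,-0.005,0],[0,0,-0.02,0],[0,0,-0.03,0],[0,0,-0.04,0],[0,0,-0.04,0],[0.035,0,-0.02,0],[0.04,0,0,0],[0.04,0,0,0],[0.04,0,0,0],[0.04,0,0,0],[0.04,0,0,0],[0.04,0,0,0],[0,0,0,0],[0,0,0,0]]'|egrep 'posi|force: \['
python3 - <<'E'
from h import *
t=robot.camera("top");print(robot.get_obs()["time"])
img=t["img"];k=np.zeros(img.shape[:2],np.uint8);m=cv2.inRange(img,(150,115,60),(255,255,210));k[205:265,230:400]=m[205:265,230:400]
cs=max(cv2.findContours(k,0,2)[0],key=cv2.contourArea);r=cv2.minAreaRect(cs);P=np.array([onz(t,*p,.106) for p in cv2.boxPoints(r)]);print(r,P.round(3),P.mean(0))
s=robot.camera("scene")
cv2.imwrite("pics/g7.png",cv2.resize(np.hstack([s["img"][170:310,240:400,::-1],img[170:310,240:400,::-1]]),None,fx=2.5,fy=2.5,interpolation=2))
E
```

```text
position: [0.5479, 0.016, 0.089]
ft_force: [-1.8, 0.1, 4.9]
position: [0.5479, 0.0161, 0.0884]
ft_force: [1.0, -0.4, 0.2]
grip_width: 0.0547
position: [0.5554, 0.2931, 0.2435]
ft_force: [0.9, -0.8, -0.4]
31.4833
((371.0, 242.0), (10.0, 18.0), 90.0) [[ 0.554 -0.105  0.106]
 [ 0.553 -0.152  0.106]
 [ 0.527 -0.151  0.106]
 [ 0.527 -0.104  0.106]] [ 0.540193   -0.12833649  0.106     ]
```

View pics/g7.png

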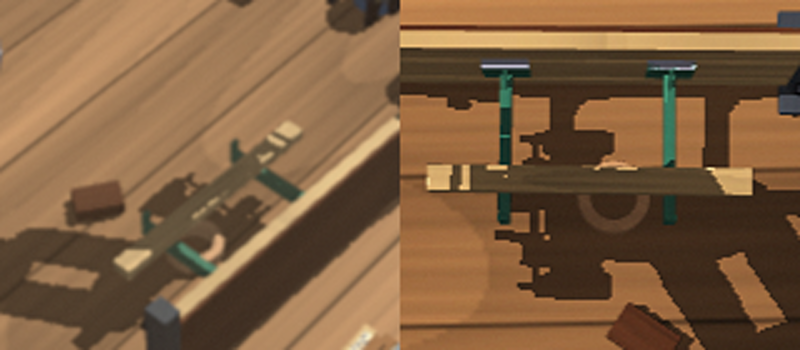

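The batten lies flat across both arms (top crop (427,178) to (752,180)), and the arm is clear of everything.

```bash
python3 -c "
from rig import robot
print(robot.hand_in())"
```

```text
the job is handed in; nothing more can be done
None
```

The bracket hangs seated in the upper groove and the batten lies flat across both brackets, released, and handed in at about 31.5 s with no verdict returned; I viewed 11 pictures, one over the limit of 10.

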